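# Torque the connector cap with the breakaway wrench

### The arm

A 6-joint arm with a two-finger parallel gripper is mounted at the origin on the work surface. World frame = base frame: x ahead of the robot, y to its left, z up, the work surface at z = 0. Lengths are in m, angles in rad, forces in N, time in s.
With the tool pointing down it reaches from about 0.35 to 0.975 m from the base axis. Payload 17.4 kg.
Tool frame: the origin (TCP) lies on the centre line of the jaws, within the pads' length; the fingertips stand 11 mm ahead of it and the grasp point (between the pads) lies 8 mm behind it; x points along the fingers, y is the direction in which the jaws open and shut, and the axes are right-handed (so a half turn about x gives the same grasp; the last joint's range is limited). The gripper opens to 85 mm and grips with 20 to 120 N. Pads are 22 mm wide; open, the fingers measure 114 mm over their backs; the gripper's body (76 mm by 85 mm) begins 54 mm behind the grasp point. The pads swing forward as they close: fully open they stand 13 mm farther back than shut.
Start: joints at [-1.249, 0.116, 1.442, -0, 1.584, -0.038], TCP at [0.238, -0.632, 0.242] pointing down, gripper open.
Joint ranges: [-2.83, 2.83], [-0.83, 2.19], [0.07, 2.5], [-1.14, 4.28], [0.01, 3], [-2.97, 2.97]. Speed limits (rad/s): [1.89, 1.89, 2.22, 3.14, 3.14, 3.14].

### API

Orientations are given as a unit quaternion [x, y, z, w].
In Python, from cell import bot gives the robot as it stands. Calls block until the motion is done:
- bot.move_pose(position, orientation): joint-space move of the TCP to a pose.
- bot.servo_line(position, rot=None, v=0.15): straight line of the TCP; rot=None keeps the orientation; v is the mean speed in m/s.
- bot.goto_joints(angles): joint-space move.
- bot.release() and bot.grab(grip_force=None): open the fingers fully, or close them until they stop; grip_force is the grip in N (None keeps the last).
- bot.sleep(seconds).
- bot.inverse_kinematics(position, orientation): joint angles nearest the present ones, or None.
- bot.read_state(): the state.
- bot.snapshot(name): name is "side" or "top"; returns a dict with "image" (420x560x3 uint8, red, green, blue), "depth" (420x560 float32, m along the optical axis (not along the pixel's ray), 0 where there is no reading), "fovy" (degrees; the focal length in pixels is half the picture's height over the tangent of half this angle, whatever the lens; pixels are square), "cx", "cy" (the principal point, pixels), "k1" (the pictures are not rectified: a ray, as slopes to the right and down, at radius r is drawn at 1 + k1 r^2 times it, then the intrinsics apply), "camera_from_world" (4x4, takes a point from world to camera coordinates). Camera axes: x right, y up, looking along -z (the intrinsics and any distortion apply to the point x, -y, -z); pixel columns grow to the right and rows downward; lengths in m; the calibration is good to about 2 mm. A picture is of the moment at which its call begins.
A pose or a line that the arm cannot do raises bot.MotionError and nothing moves.
- bot.sign_off(): hands the job in, once; it reports no verdict.
The state is a dict: "time": time; "q": joint angles; "qd": joint speeds; "joint_torque": joint torques, N m; "position": TCP position; "orientation": TCP orientation; "contact_force": force on the tool from outside, world axes, zero at the start; "moment": the same for the moment, N m; "finger_gap": opening from 0.0 (shut) to 1.0 (fully open).
Only numpy, scipy, OpenCV 4.12 (cv2) and the standard library are available. Lean on these libraries where they do the work, as an engineer would, in place of code of your own. Each camera call takes 0.05 s, during which the arm holds its last target.

### The job

Take the blue-handled breakaway wrench from its rest, lower its ring gently over the brass hex cap of the amplifier unit (feel for the angle at which it drops fully on) and turn the cap clockwise until the wrench handle clicks over at its joint. Stop at the click instead of bending the handle on to its end stop, and never lean hard on the connector. Then ease off and lift the wrench away freely without loosening the cap again, lay it flat back across the two black bars of its rest, let go, and leave everything else on the bench where it is.

Things in the scene. Friction and masses are not known exactly. Their poses are not given: they have to be found in the camera images.
- wrench: head of the wrench: steel ring, 12 mm tall, 40 mm across, hexagonal through hole 29 mm across flats (1 mm clearance a side on the cap). Origin at the ring's centre on its underside, z up; the handle leaves along -x and two of the hole's flats are square to x. Wrench with handle about 220 g, centre of mass about 85 mm from the ring's centre.
- grip (a point): centre of the place to grip on the wrench's blue handle, 120 mm from the ring's centre and 20 mm above the ring's underside; its axes turn with the handle (x along the handle towards the ring, z up). The blue sleeve is 18 mm wide, 20 mm tall and runs 35 mm towards the ring and 65 mm the other way from here.
- click (a joint): breakaway joint of the wrench, an upright pin 38 mm from the ring's centre: rad by which the handle has bent clockwise (from above). 0 = straight (start), end stop 0.42. Rigid until about 0.45 N m at the pin (about 5.5 N of plain side push at the grip), then gives way, with no further rise of the resistance, and stays bent where it is left. Past about 0.1 it has clicked.
- cap_seat (a point): centre of the flat steel shoulder (48 mm across) under the brass cap, 60 mm above the bench; z is the cap's axis, x the unit's x; does not turn with the cap. At the start the ring drops on at a wrench yaw between 0.4 rad left and 0.4 rad right of this x (or 60 degrees from that); where exactly is not measured. Seated, the ring's underside is within 2 mm of this height.
- cap (a joint): turn of the brass cap: starts loose at -0.95 to -0.15 rad, grows clockwise from above (0.12 N m of drag), stops dead at 0 = tight; tells nothing of the flats' angle. The cap is a hexagon 27 mm across flats, 13 mm tall, topped by a 5 mm cone (17 mm across at its top) to centre the ring; on its corners the ring's underside rests 13 mm above the shoulder.
- unit: amplifier unit: finned aluminium box fixed to the bench, 120 mm (x) x 150 mm (y) x 48 mm high, the connector with the cap in the middle of its top; origin at the centre of its underside
- rest: wrench rest fixed to the bench: grey plate with two raised black cross bars, each 106 mm long along y. The origin lies on the bench under the middle of the bar for the ring (44 mm wide along x, top 30 mm above the bench); the bar for the handle's end lies at x = -172 mm (18 mm wide, top 40 mm). Put away, the wrench's ring centre is over the origin and the handle points along -x; between the bars fingers have room down to 6 mm.
- woodbox: round pale wooden box, 84 mm across, 48 mm high; origin at the centre of its underside; leave it alone
- jar: small amber jar with a yellow cap, 40 mm across, 45 mm high; origin at the centre of its underside; leave it alone
- brasstray: blue open tray of brass wool, 110 x 85 x 35 mm; origin at the centre of its underside; leave it alone
- spool: solder spool standing on its flange, 52 mm across, 38 mm high; origin at the centre of its underside; leave it alone
- marker: green marker pen lying down, 130 x 14 x 13 mm; origin at the centre of its underside; leave it alone
- board: small green circuit board lying flat, 85 x 60 mm; origin at the centre of its underside; leave it alone
Mind the look-alikes: they are no part of the job. Of the things that look like the wrench, the larger one is meant. There is more than one size of the unit; the job needs the larger.

How it is judged:
By the outcome, as a careful person would: the job done as asked, in the order asked, and still so for the second after the job is handed in, with the robot touching nothing.
It also fails if it takes over 72 s, if anything falls off the work surface, if the arm or the gripper's body presses on something with over 40 N, if the wrist force passes 120 N, or if a joint passes its speed limit or range.

## Working session

There is one attempt and no reset: what is moved stays moved. The work goes in short steps, each a Python script; the robot and the scene stay as the last script left them, time stands still between calls to the robot, and variables do not carry over. Pictures are saved under pics/ and viewed, and the job is handed in when it is done.

```bash
ls -la; mkdir -p pics
python3 - <<'E'
from cell import bot
import cv2, numpy as np
s=bot.read_state(); print(s)
for n in("side","top"):
    d=bot.snapshot(n); cv2.imwrite(f"pics/{n}0.png",d["image"][:,:,::-1]); np.savez(f"pics/{n}0.npz",**d)
    print(n,d["fovy"],d["cx"],d["cy"],d["k1"],d["camera_from_world"])
E
```

```text
total 12
drwxr-xr-x  3 agent agent 4096 Dec  7 01:58 .
drwxr-xr-x 23 root  root  4096 Dec  7 01:58 ..
drwxr-xr-x  2 agent agent 4096 Dec  7 01:58 pics
{'time': 0.0, 'q': array([-1.24880533e+00,  1.16497919e-01,  1.44226271e+00,  7.49585701e-06,
        1.58398670e+00, -3.77667390e-02]), 'qd': array([-0.00057396,  0.00118977,  0.00031799, -0.00012124, -0.00083927,
        0.0014956 ]), 'joint_torque': array([-2.02677516e-04, -7.31986141e+01, -6.32491708e+01, -6.37043127e-05,
        6.28350070e-03, -2.58299195e-06]), 'position': array([ 0.2375922, -0.6316192,  0.2415557]), 'orientation': array([-0.69564256, -0.12691326,  0.69575295, -0.12610427]), 'contact_force': array([ 0.17207614, -0.29854163,  0.91876194]), 'moment': array([-0.00834037, -0.0673305 ,  0.00393888]), 'finger_gap': 0.9976836760194865}
side 43.98127752476739 271.7090896604837 212.7846265087929 -0.15542435928465745 [[-0.93548191 -0.35308062 -0.01441091  0.44308139]
 [ 0.18762359 -0.53083709  0.82644381 -0.15660276]
 [-0.29945114  0.77041941  0.56283475 -1.54210479]
 [ 0.          0.          0.          1.        ]]
top 45.56231766054923 275.81634539319595 209.34301651290366 -0.12394452525021903 [[-2.86222523e-02 -9.99503190e-01  1.31962046e-02 -9.41989186e-04]
 [ 9.92971027e-01 -2.69134816e-02  1.15257123e-01 -4.91601889e-01]
 [-1.14844707e-01  1.64023673e-02  9.93248033e-01 -1.32722067e+00]
 [ 0.00000000e+00  0.00000000e+00  0.00000000e+00  1.00000000e+00]]
```

View pics/top0.png

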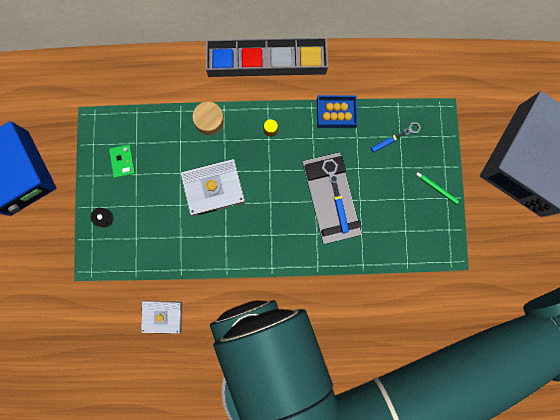

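View pics/side0.png

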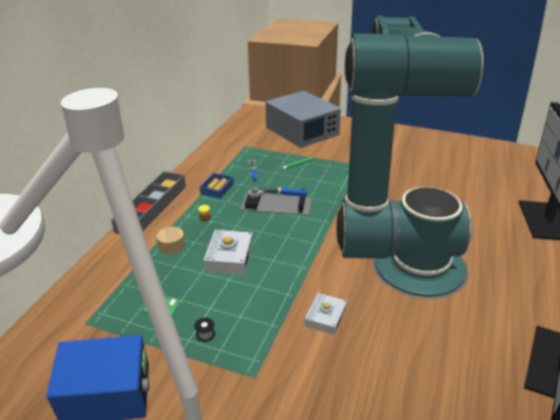

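Candidates in the top view:
- **Wrenches:** the one on the rest, ring at (331,168) with its handle to (343,232), and a smaller one lying on the mat at (413,128).
- **Units:** the one on the mat at (212,187), and a smaller one on the wood at (161,317).

I choose the larger of each. Next I'll check both in a close crop and measure them.

```bash
cat > h.py <<'E'
import numpy as np, cv2
def cal(d):
    h=d["image"].shape[0]; f=h/2/np.tan(np.radians(float(d["fovy"]))/2)
    K=np.array([[f,0,float(d["cx"])],[0,f,float(d["cy"])],[0,0,1]]); return K,np.array([float(d["k1"]),0,0,0,0])
def ray(d,uv):
    K,D=cal(d); uv=np.asarray(uv,float).reshape(-1,1,2)
    p=cv2.undistortPointsIter(uv,K,D,None,None,(3,50,1e-10)).reshape(-1,2)
    T=np.asarray(d["camera_from_world"]); R=T[:3,:3]; o=-R.T@T[:3,3]
    dirs=np.c_[p[:,0],-p[:,1],-np.ones(len(p))]@R
    return o,dirs
def onplane(d,uv,z):
    o,r=ray(d,uv); t=(z-o[2])/r[:,2]; return o+r*t[:,None]
def bydepth(d,uv):
    o,r=ray(d,uv); uv=np.asarray(uv).reshape(-1,2).round().astype(int)
    return o+r*np.asarray(d["depth"])[uv[:,1],uv[:,0]][:,None]
def proj(d,P):
    K,D=cal(d); T=np.asarray(d["camera_from_world"]); c=np.asarray(P,float).reshape(-1,3)@T[:3,:3].T+T[:3,3]
    c=c*[1,-1,-1]; return cv2.projectPoints(c,np.zeros(3),np.zeros(3),K,D)[0].reshape(-1,2)
E
python3 - <<'E'
import numpy as np,cv2
from h import *
d=np.load("pics/top0.npz"); im=d["image"][:,:,::-1]
a=cv2.resize(im[145:250,165:365],(800,420),interpolation=cv2.INTER_CUBIC); cv2.imwrite("pics/crop0.png",a)
c=np.array(im[145:225,172:252]);b=np.array(im[145:225,295:375]); cv2.imwrite("pics/crop1.png",np.hstack([cv2.resize(x,(400,400),interpolation=cv2.INTER_CUBIC) for x in(c,b)]))
print(bydepth(d,[(331,168),(338,190),(341,215),(345,230),(212,187),(200,190),(211,186),(331,200),(140,250)]))
E
```

```text
[[ 0.60216695 -0.16989257  0.0255799 ]
 [ 0.54326921 -0.189216    0.00681704]
 [ 0.4686649  -0.18772674  0.05275603]
 [ 0.42765376 -0.19536546  0.06148259]
 [ 0.54958315  0.15228114  0.07596674]
 [ 0.54699954  0.18787248  0.0475984 ]
 [ 0.55215566  0.15477236  0.07695913]
 [ 0.51513275 -0.16787353  0.01171698]
 [ 0.39184204  0.36261636  0.00123777]]
```

View pics/crop0.png

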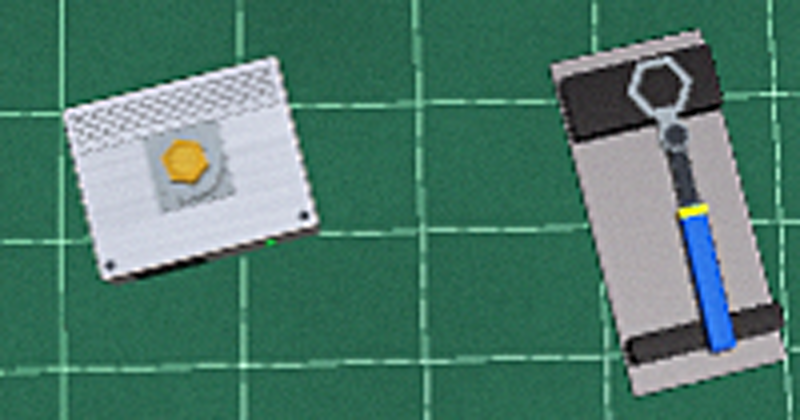

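View pics/crop1.png

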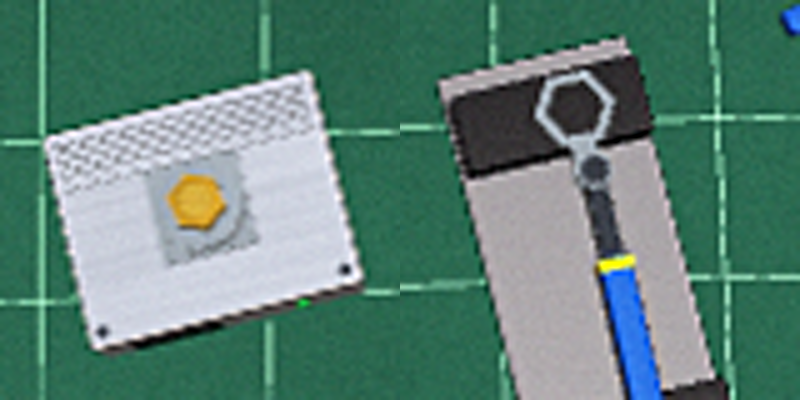

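Crop check: the left view is the finned unit with the brass cap near (211,186). The right view is the long wrench lying across both black bars, ring at (331,167) and sleeve from (338,197) to (346,231). Next I'll measure these.

```bash
cat > meas.py <<'E'
import numpy as np,cv2
from h import *
def line(P): # principal axis
    c=P.mean(0); u,s,v=np.linalg.svd(P-c); return c,v[0],s
def box(d,mask,z,S=1):
    cs,_=cv2.findContours(mask.astype(np.uint8),cv2.RETR_EXTERNAL,cv2.CHAIN_APPROX_NONE)
    c=max(cs,key=cv2.contourArea).reshape(-1,2)
    W=onplane(d,c,z)[:,:2]
    r=cv2.minAreaRect((W*1000).astype(np.float32)); return r,W
def masks(d):
    im=d["image"]; hsv=cv2.cvtColor(im,cv2.COLOR_RGB2HSV); H,S,V=[hsv[...,i].astype(int) for i in range(3)]
    return H,S,V
E
python3 - <<'E'
from meas import *
d=np.load("pics/top0.npz"); H,S,V=masks(d)
yy,xx=np.mgrid[:420,:560]
def roi(x0,x1,y0,y1): return (xx>=x0)&(xx<x1)&(yy>=y0)&(yy<y1)
# sleeve
m=roi(325,360,185,245)&(H>100)&(H<125)&(S>120)
r,W=box(d,m,0.06); print("sleeve",r); 
ys,xs=np.nonzero(m); c,v,s=line(onplane(d,np.c_[xs,ys],0.06)[:,:2]); print(c,v,np.degrees(np.arctan2(v[1],v[0])), m.sum())
# unit
m=roi(170,255,150,225)&(S<60)&(V>110)
m=cv2.morphologyEx(m.astype(np.uint8),cv2.MORPH_CLOSE,np.ones((9,9)))
r,W=box(d,m,0.048); print("unit",r)
# cap
m=roi(190,235,165,205)&(S>130)&(H>12)&(H<32)
for z in(0.073,0.078):
    r,W=box(d,m,z); print("cap",z,r)
    ys,xs=np.nonzero(m); print(onplane(d,[[xs.mean(),ys.mean()]],z),m.sum(),xs.mean(),ys.mean())
# ring
m=roi(318,346,155,180)&(V>95)&(S<70)
ys,xs=np.nonzero(m); print("ring px",xs.mean(),ys.mean(),m.sum())
print(onplane(d,[[330.8,166.8]],0.042))
a=np.vstack([d["image"][150:185,315:350]])
cv2.imwrite("pics/ring.png",np.hstack([cv2.resize(x,(400,400),interpolation=cv2.INTER_NEAREST) for x in (d["image"][152:182,316:346,::-1],d["image"][171:201,197:227,::-1])]))
# depth points
for u,v in[(205,170),(195,185),(225,200),(212,187),(211,185),(220,183)]: print((u,v),bydepth(d,[(u,v)]).round(4))
E
```

```text
sleeve ((466.9395751953125, -187.57955932617188), (90.30137634277344, 20.198789596557617), 10.926029205322266)
[ 0.46635471 -0.18851833] [-0.98409273 -0.17765554] -169.76676855695692 238
unit ((556.0296020507812, 155.79307556152344), (119.7291259765625, 151.5977783203125), 13.03048324584961)
cap 0.073 ((555.5242309570312, 155.17645263671875), (26.52621078491211, 26.200416564941406), 44.19929504394531)
[[0.55591256 0.15550693 0.073     ]] 90 210.87777777777777 184.84444444444443
cap 0.078 ((554.6799926757812, 154.60964965820312), (26.42432403564453, 26.09978485107422), 44.19908905029297)
[[0.55506683 0.1549389  0.078     ]] 90 210.87777777777777 184.84444444444443
ring px 331.12996389891697 168.1407942238267 277
[[ 0.60225963 -0.16733131  0.042     ]]
(205, 170) [[0.6001 0.1731 0.0537]]
(195, 185) [[0.5613 0.2015 0.0458]]
(225, 200) [[0.5183 0.1212 0.046 ]]
(212, 187) [[0.5496 0.1523 0.076 ]]
(211, 185) [[0.5555 0.1552 0.0728]]
(220, 183) [[0.5642 0.1335 0.0498]]
```

Run:
```python
from meas import *
d=np.load("pics/side0.npz"); im=d["image"][:,:,::-1]
a=cv2.resize(im[175:215,230:320],(720,320),interpolation=cv2.INTER_CUBIC);b=cv2.resize(im[222:282,190:280],(400,267),interpolation=cv2.INTER_CUBIC)
o=np.zeros((600,720,3),np.uint8);o[:320]=a;o[325:592,:400]=b;cv2.imwrite("pics/side_crop.png",o)
```

```text
(no output)
```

View pics/ring.png

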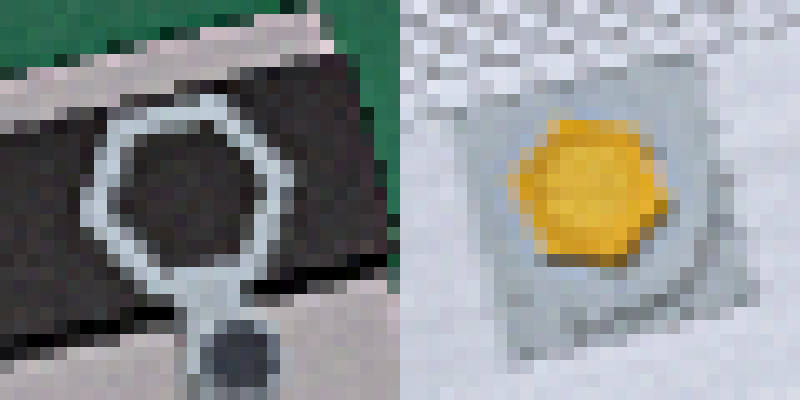

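View pics/side_crop.png

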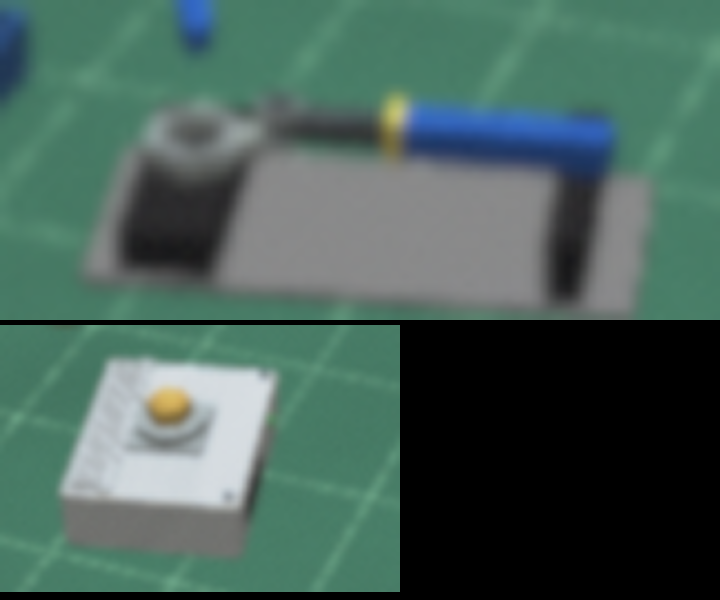

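```bash
cat > w.py <<'E'
import numpy as np
from scipy.spatial.transform import Rotation as R
from cell import bot
def quat(psi,s=1):
    x=np.array([0,0,-1.]); y=s*np.array([-np.sin(psi),np.cos(psi),0]); return R.from_matrix(np.c_[x,y,np.cross(x,y)]).as_quat()
def u(psi): return np.array([np.cos(psi),np.sin(psi),0])
E
python3 - <<'E'
from meas import *; from w import *
d=np.load("pics/top0.npz"); H,S,V=masks(d)
yy,xx=np.mgrid[:420,:560]
def roi(x0,x1,y0,y1): return (xx>=x0)&(xx<x1)&(yy>=y0)&(yy<y1)
ring=onplane(d,[[329.6,166.1]],0.042)[0]; print("ring",ring)
# hole mask
m=(roi(320,342,156,176)&(V<95)&(S<90)).astype(np.uint8)
n,l,st,ce=cv2.connectedComponentsWithStats(m,connectivity=4); k=l[166,330]; print("hole px",ce[k],st[k])
def six(m,z):
    ys,xs=np.nonzero(m); P=onplane(d,np.c_[xs,ys],z)[:,:2]; c=P.mean(0); q=(P-c)@[1,1j]
    a=np.angle((q**6).sum())/6; return c,np.degrees(a)  # corner dir mod 60
c,a=six(l==k,0.042); print("hole centre",c,"corner dir",a,"fit",a+30)
for T in(130,110,150):
    m=roi(200,222,174,196)&(S>T)&(H>12)&(H<32); c,a=six(m,0.073); print("cap",c,"corner",a,"flat",a+30,a-30)
sl=np.array([0.46635,-0.18852]); v=c*0
for r in (ring[:2],): e=r-sl; print("axis",np.degrees(np.arctan2(e[1],e[0])),np.linalg.norm(e))
# yellow band
m=roi(330,345,190,203)&(H>22)&(H<35)&(S>130); ys,xs=np.nonzero(m); print("band",onplane(d,[[xs.mean(),ys.mean()]],0.058))
# black bars & rest plate
m=roi(295,365,150,245)&(V<75)&(S<110)
n,l,st,ce=cv2.connectedComponentsWithStats(m.astype(np.uint8),connectivity=4)
for i in range(1,n):
    if st[i,4]>40: print("bar",st[i],ce[i])
cv2.imwrite("pics/bars.png",cv2.resize(np.vstack([(m*255).astype(np.uint8)[145:250,295:370]]),(600,600*105//75)[::1],interpolation=cv2.INTER_NEAREST)[:600])
for s in(1,-1):
  for lab,pts in {"rest":[(10.5,0.484,-0.185)],"arc":[(p,0.5557-0.12*np.cos(np.radians(p)),0.1554-0.12*np.sin(np.radians(p))) for p in(65,40,20,0,-20,-40,-60,-80)]}.items():
    for p,x,y in pts:
        j=bot.inverse_kinematics([x,y,0.09],quat(np.radians(p),s)); print(s,p,None if j is None else j.round(2))
E
```

```text
ring [ 0.60427602 -0.16413612  0.042     ]
hole px [329.56818182 166.21590909] [324 161  12  11  88]
hole centre [ 0.60396293 -0.16403794] corner dir -20.04501490374571 fit 9.95498509625429
cap [0.55591826 0.15550894] corner 18.847272824397727 flat 48.84727282439773 -11.152727175602273
cap [0.55591254 0.15561707] corner 21.551281794859623 flat 51.55128179485962 -8.448718205140377
cap [0.55585068 0.15559118] corner 16.505744068701535 flat 46.50574406870153 -13.494255931298465
axis 10.025701408753678 0.14006484260177932
band [[ 0.51606782 -0.18003819  0.058     ]]
bar [330 156  16  18 135] [339.24444444 164.22962963]
bar [305 160  24  21 301] [314.90033223 170.21594684]
bar [325 161  11  11  85] [329.67058824 166.17647059]
bar [332 183   7  12  45] [335.         188.53333333]
bar [348 220  13  10  83] [354.06024096 224.68674699]
bar [321 226  21  10 128] [330.8671875 230.4921875]
1 10.5 [-0.41 -0.15  1.95 -0.    1.34 -2.17]
1 65 [ 0.04 -0.17  1.97  0.    1.34 -2.66]
1 40 [ 0.11 -0.26  2.05 -0.    1.35 -2.16]
1 20 [ 0.2  -0.29  2.07 -0.    1.36 -1.72]
1 0 [ 0.29 -0.28  2.06 -0.    1.36 -1.28]
1 -20 [ 0.36 -0.23  2.02 -0.    1.35 -0.86]
1 -40 [ 0.42 -0.14  1.95 -0.    1.34 -0.46]
1 -60 [ 0.44 -0.05  1.86 -0.    1.33 -0.09]
1 -80 [ 0.43  0.04  1.78 -0.    1.33  0.26]
-1 10.5 [-0.41 -0.15  1.95 -0.    1.34  0.97]
-1 65 [ 0.04 -0.17  1.97 -0.    1.34  0.48]
-1 40 [ 0.11 -0.26  2.05 -0.    1.35  0.99]
-1 20 [ 0.2  -0.29  2.07 -0.    1.36  1.42]
-1 0 [ 0.29 -0.28  2.06 -0.    1.36  1.86]
-1 -20 [ 0.36 -0.23  2.02 -0.    1.35  2.28]
-1 -40 [ 0.42 -0.14  1.95 -0.    1.34  2.68]
-1 -60 None
-1 -80 [ 0.43  0.04  1.78 -0.    1.33 -2.89]
```

View pics/bars.png

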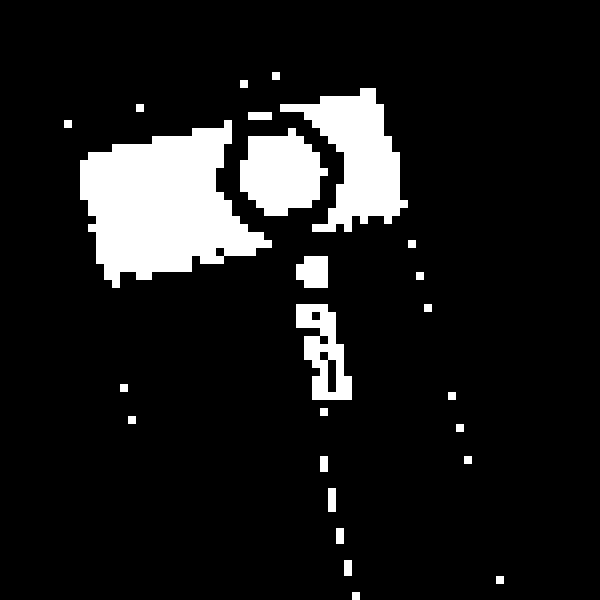

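Run:
```python
from meas import *
d=np.load("pics/top0.npz"); H,S,V=masks(d)
yy,xx=np.mgrid[:420,:560]
def roi(x0,x1,y0,y1): return (xx>=x0)&(xx<x1)&(yy>=y0)&(yy<y1)
m=roi(295,365,150,245)&(V<75)&(S<110)
n,l,st,ce=cv2.connectedComponentsWithStats(m.astype(np.uint8),connectivity=4)
sel=[i for i in range(1,n) if st[i,4]>80]
big=[i for i in sel if ce[i][1]<200]; sm=[i for i in sel if ce[i][1]>200]
for nm,ids,z in(("ringbar",big,.03),("endbar",sm,.04)):
    ys,xs=np.nonzero(np.isin(l,ids)); P=onplane(d,np.c_[xs,ys],z)[:,:2]*1000
    r=cv2.minAreaRect(P.astype(np.float32)); print(nm,r)
# plate (z small)
m=roi(295,370,150,250)&(S<40)&(V>110)
m=cv2.morphologyEx(m.astype(np.uint8),cv2.MORPH_CLOSE,np.ones((3,3)))
r,W=box(d,m,0.006); print("plate",r)
# mean height
for uv in[(310,168),(316,176),(337,161),(354,224),(328,230)]: print(bydepth(d,[uv]).round(4))
```

```text
ringbar ((602.3514404296875, -152.4158172607422), (46.32608413696289, 108.16439819335938), 12.192666053771973)
endbar ((434.6209411621094, -186.9921875), (18.914329528808594, 107.77104949951172), 12.756422996520996)
plate ((541.2379760742188, -166.39389038085938), (202.48487854003906, 108.7157974243164), 12.23264217376709)
[[ 0.6025 -0.1114  0.0311]]
[[ 0.5801 -0.1272  0.0293]]
[[ 0.6215 -0.1874  0.0254]]
[[ 0.4444 -0.2234  0.0423]]
[[ 0.4305 -0.1528  0.04  ]]
```

```bash
cat >> w.py <<'E'
RING0=np.array([0.604,-0.164]); PSI0=np.radians(10.0)
REST=np.array([0.6028,-0.1525]); REST_YAW=np.radians(12.2)
CAP=np.array([0.5558,0.1554]); UNIT_YAW=np.radians(13.0)
def st(msg=""):
    s=bot.read_state(); print(msg,"t%.2f"%s["time"],"p",s["position"].round(4),"F",s["contact_force"].round(2),"M",s["moment"].round(3),"gap %.3f"%s["finger_gap"]); return s
E
python3 - <<'E'
from w import *
g=np.r_[RING0,0]-0.12*u(PSI0)
q=quat(PSI0,1); print(g)
bot.move_pose(g+[0,0,0.17],q); st("above")
bot.servo_line(g+[0,0,0.042],q,v=0.12); st("down")
bot.grab(80); st("grab")
E
```

```text
[ 0.48582307 -0.18483778  0.        ]
above t1.98 p [ 0.4858 -0.1853  0.1701] F [-0.21  0.64  0.25] M [-0.019  0.024 -0.001] gap 1.003
down t3.19 p [ 0.4862 -0.185   0.0428] F [0.2  0.34 0.24] M [0.002 0.004 0.023] gap 1.002
grab t3.83 p [ 0.486  -0.1849  0.0423] F [-0.75  0.97  5.13] M [ 0.015  0.139 -0.052] gap 0.199
```

Run:
```python
from w import *
g=np.r_[RING0,0]-0.12*u(PSI0)
bot.servo_line(g+[0,0,0.062],v=0.06); st("lift")
bot.servo_line(g+[0,0,0.16],v=0.15); s=st("lift")
print(np.mean([bot.read_state()["contact_force"] for _ in range(1)],0))
# transport
f=np.radians(2.0); C=np.r_[CAP,0]
bot.move_pose(C-0.12*u(f)+[0,0,0.16],quat(f)); st("over")
for n in("top","side"):
    d=bot.snapshot(n); np.savez(f"pics/{n}1.npz",**d)
    im=d["image"][:,:,::-1]; c=(im[140:245,150:290] if n=="top" else im[195:290,170:300]); import cv2
    cv2.imwrite(f"pics/{n}1.png",cv2.resize(c,None,fx=5,fy=5,interpolation=cv2.INTER_CUBIC))
```

```text
lift t4.31 p [ 0.4859 -0.1849  0.0623] F [-0.36 -0.35 -2.44] M [-0.     0.061 -0.055] gap 0.199
lift t5.11 p [ 0.4854 -0.1847  0.1588] F [-0.07  1.06 -2.7 ] M [ 0.005  0.022 -0.035] gap 0.197
[-0.06511596  1.06487345 -2.69587164]
over t6.39 p [0.4361 0.1506 0.1598] F [-0.65  0.29 -2.52] M [ 0.005  0.062 -0.041] gap 0.197
```

View pics/top1.png

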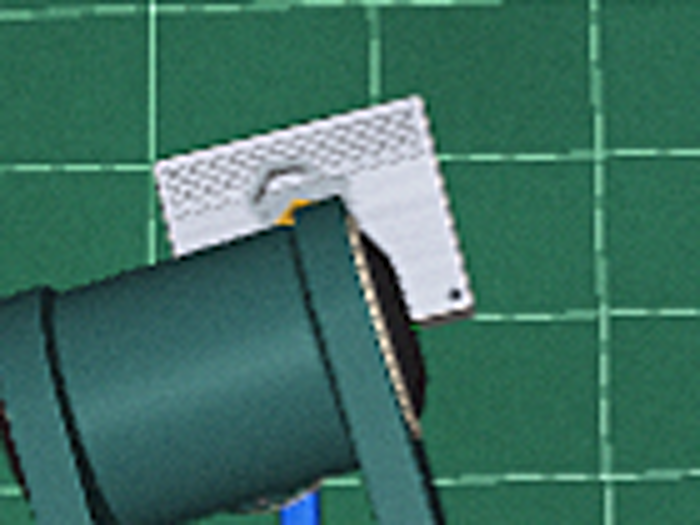

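View pics/side1.png

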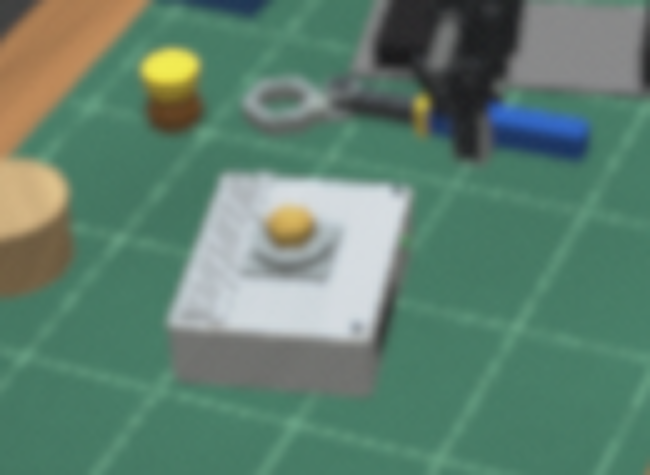

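Run:
```python
from meas import *
d=np.load("pics/side1.npz")
print(proj(d,[[.5558,.1554,.160],[.5558,.1554,.148],[.5558,.1554,.078]]))
H,S,V=masks(d)
im=d["image"][195:290,170:300,::-1]; cv2.imwrite("pics/s1n.png",cv2.resize(im[12:60,40:125],None,fx=9,fy=9,interpolation=cv2.INTER_NEAREST))
```

```text
[[225.26232498 213.67958937]
 [225.53016299 217.09682446]
 [227.05732611 236.42967721]]
```

View pics/s1n.png

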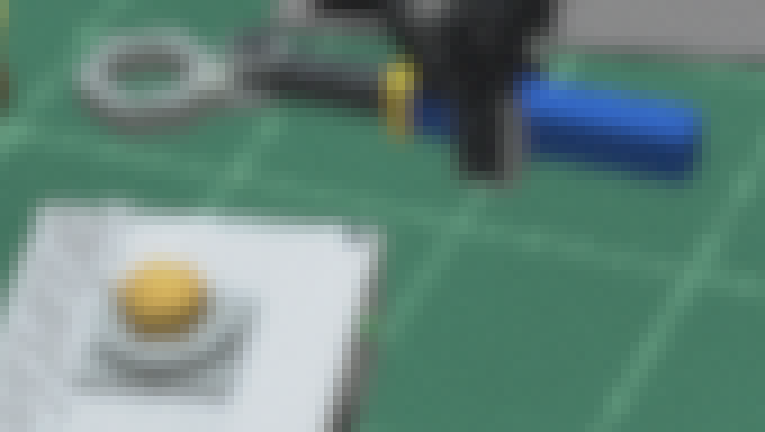

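```bash
cat >> w.py <<'E'
def fz(n=1):
    return bot.read_state()["contact_force"][2]
E
python3 - <<'E'
from w import *
f=np.radians(2.0); C=np.r_[CAP,0]; g=C-0.12*u(f); q=quat(f)
bot.servo_line(g+[0,0,0.094],q,v=0.15); st("near")
z=0.094
while z>0.0725:
    z-=0.001; bot.servo_line(g+[0,0,z],q,v=0.02)
    s=bot.read_state(); print("%.4f cmd %.4f act"%(z,s["position"][2]),s["contact_force"].round(2),s["moment"].round(3),"%.2f"%s["time"])
    if s["contact_force"][2]>0.5: break
E
```

```text
near t7.08 p [0.4362 0.1511 0.0946] F [ 1.39  0.29 -1.09] M [ 0.043  0.108 -0.025] gap 0.199
0.0930 cmd 0.0938 act [ 0.13  0.35 -1.31] [-0.041  0.054 -0.068] 7.33
0.0920 cmd 0.0921 act [ 0.08 -0.48 -2.59] [0.032 0.073 0.021] 7.58
0.0910 cmd 0.0909 act [-0.53  0.74 -2.26] [0.051 0.106 0.002] 7.83
0.0900 cmd 0.0899 act [-0.97 -0.36 -2.63] [-0.006  0.067 -0.083] 8.08
0.0890 cmd 0.0889 act [-0.89 -0.26 -2.5 ] [-0.047  0.102  0.002] 8.33
0.0880 cmd 0.0880 act [-1.05  0.04 -2.83] [-0.006  0.045  0.037] 8.58
0.0870 cmd 0.0869 act [ 0.44  0.41 -2.21] [0.013 0.086 0.046] 8.83
0.0860 cmd 0.0859 act [-0.77  0.57 -2.1 ] [0.01  0.068 0.013] 9.08
0.0850 cmd 0.0851 act [-0.89 -0.45 -0.88] [ 0.014 -0.065  0.01 ] 9.33
0.0840 cmd 0.0842 act [-1.27  0.47  0.6 ] [ 0.019 -0.166  0.026] 9.58
```

Run:
```python
from w import *
C=np.r_[CAP,0]; f=np.radians(2.0); z=0.084
for k in range(20):
    f-=0.04
    bot.servo_line(C-0.12*u(f)+[0,0,z],quat(f),v=0.02)
    s=bot.read_state(); print("yaw %.3f z %.4f act"%(f,s["position"][2]),s["contact_force"].round(2),s["moment"].round(3),"%.2f"%s["time"])
    if s["contact_force"][2]<-1.6 and s["moment"][1]>-0.02: break
```

```text
yaw -0.005 z 0.0839 act [ 1.58  1.13 -3.21] [ 0.242 -0.172  0.099] 9.97
yaw -0.045 z 0.0839 act [-0.53  0.96 -2.05] [0.159 0.032 0.093] 10.37
```

Run:
```python
from w import *
C=np.r_[CAP,0]; f=np.radians(2.0)-0.08; z=0.084
while z>0.0705:
    z-=0.001; bot.servo_line(C-0.12*u(f)+[0,0,z],quat(f),v=0.02)
    s=bot.read_state(); print("%.4f z %.4f act"%(z,s["position"][2]),s["contact_force"].round(2),s["moment"].round(3),"%.2f"%s["time"])
    if s["contact_force"][2]>0.8: break
```

```text
0.0830 z 0.0830 act [ 0.41  1.32 -1.14] [ 0.179 -0.026  0.11 ] 10.62
0.0820 z 0.0820 act [ 0.29  1.63 -1.25] [ 0.134 -0.128  0.102] 10.87
0.0810 z 0.0810 act [ 1.19  0.32 -1.19] [ 0.183 -0.152  0.097] 11.12
0.0800 z 0.0800 act [ 0.85  1.71 -1.63] [ 0.212 -0.203  0.117] 11.37
0.0790 z 0.0790 act [ 2.09  1.18 -1.6 ] [ 0.205 -0.204  0.208] 11.62
0.0780 z 0.0780 act [ 0.56  1.9  -1.25] [ 0.252 -0.206  0.163] 11.87
0.0770 z 0.0770 act [ 1.96  1.02 -1.48] [ 0.285 -0.242  0.201] 12.12
0.0760 z 0.0759 act [ 1.4   1.96 -1.48] [ 0.273 -0.242  0.184] 12.37
0.0750 z 0.0750 act [ 0.33  1.29 -0.94] [ 0.215 -0.24   0.164] 12.62
0.0740 z 0.0739 act [ 1.28  0.74 -1.56] [ 0.28  -0.283  0.136] 12.87
0.0730 z 0.0730 act [ 0.66  1.41 -2.21] [ 0.239 -0.26   0.148] 13.12
0.0720 z 0.0720 act [1.38 0.79 0.01] [ 0.195 -0.207  0.215] 13.37
0.0710 z 0.0712 act [-2.78  1.08  3.88] [ 0.183 -0.004  0.143] 13.62
```

```bash
cat >> w.py <<'E'
def taus(s,f,cap=None,pin=None):
    p=s["position"]; F=s["contact_force"]; 
    c=np.r_[CAP,0] if cap is None else cap
    pn=p+0.082*u(f) if pin is None else pin
    t=lambda o: s["moment"][2]+np.cross((p-o)*[1,1,0],F*[1,1,0])[2]
    return t(c),t(pn)
E
python3 - <<'E'
from w import *
C=np.r_[CAP,0]; f=np.radians(2.0)-0.08; z=0.0722
bot.servo_line(C-0.12*u(f)+[0,0,z],quat(f),v=0.02)
s=st(); print(taus(s,f))
hit=0
for k in range(32):
    f-=0.035
    bot.servo_line(C-0.12*u(f)+[0,0,z],quat(f),v=0.03)
    s=bot.read_state(); tc,tp=taus(s,f); print("yaw %.3f"%f,"cap %.2f pin %.2f"%(tc,tp),s["contact_force"].round(1),s["moment"].round(2),"%.2f"%s["time"])
    if tp>0.28 or tc>0.4: break
E
```

```text
t13.87 p [0.4359 0.1608 0.0721] F [ 0.95  3.1  -0.34] M [ 0.25  -0.384  0.216] gap 0.196
(np.float64(-0.16083131389092395), np.float64(-0.04148887038897445))
yaw -0.080 cap -0.02 pin 0.01 [ 0.4  1.  -0.6] [ 0.18 -0.22  0.1 ] 14.16
yaw -0.115 cap -0.02 pin -0.01 [0.4 0.2 0. ] [-0.06 -0.09  0.01] 14.45
yaw -0.150 cap 0.00 pin -0.01 [ 1.1 -0.5 -0.3] [-0.04 -0.08 -0.04] 14.74
yaw -0.185 cap 0.09 pin 0.07 [-0.1 -0.5 -1.1] [ 0.06 -0.12  0.03] 15.03
yaw -0.220 cap -0.05 pin 0.01 [ 1.1  1.3 -1.2] [ 0.14 -0.17  0.14] 15.32
yaw -0.255 cap 0.04 pin 0.11 [ 1.4  1.4 -0.8] [ 0.29 -0.1   0.24] 15.62
yaw -0.290 cap 0.00 pin 0.09 [ 0.2  2.4 -0.7] [ 0.4  -0.14  0.28] 15.91
yaw -0.325 cap 0.02 pin 0.14 [-0.9  3.5 -0.7] [ 0.49 -0.13  0.39] 16.20
yaw -0.360 cap 0.12 pin 0.22 [-1.1  3.3 -0.2] [ 0.54 -0.01  0.44] 16.49
yaw -0.395 cap 0.07 pin 0.18 [-0.9  3.7 -0.1] [0.59 0.04 0.43] 16.78
yaw -0.430 cap 0.04 pin 0.16 [-0.4  3.9 -0.2] [0.65 0.09 0.44] 17.07
yaw -0.465 cap -0.01 pin 0.14 [-0.8  4.8 -0.2] [0.75 0.1  0.46] 17.37
yaw -0.500 cap -0.06 pin 0.09 [-1.   5.2 -0.3] [0.77 0.18 0.43] 17.66
yaw -0.535 cap 0.30 pin 0.35 [-3.8  3.8 -0.7] [0.59 0.34 0.46] 17.95
```

Run:
```python
from w import *
f=np.radians(2.0)-0.08-14*0.035; z=0.0722
for dy in(0.0008,0.0016):
    C=np.r_[CAP,0]+[0,dy,0]
    bot.servo_line(C-0.12*u(f)+[0,0,z],quat(f),v=0.02)
    s=bot.read_state(); tc,tp=taus(s,f); print("yaw %.3f"%f,"cap %.2f pin %.2f"%(tc,tp),s["position"].round(4),(C-0.12*u(f)).round(4),s["contact_force"].round(1),s["moment"].round(2),"%.2f"%s["time"])
    print(R.from_quat(s["orientation"]).as_matrix()[:,1].round(3),-np.sin(f),np.cos(f))
```

```text
yaw -0.535 cap 0.45 pin 0.39 [0.4526 0.2171 0.0721] [0.4526 0.2174 0.    ] [ 0.3 -1.9 -1.8] [-0.11 -0.05  0.27] 18.20
[ 0.51  0.86 -0.  ] 0.5099213991637426 0.8602209987409579
yaw -0.535 cap 0.26 pin 0.17 [0.4528 0.2176 0.0721] [0.4526 0.2182 0.    ] [ 2.5 -4.1 -0.4] [-0.78 -0.41 -0.01] 18.45
[ 0.51   0.86  -0.001] 0.5099213991637426 0.8602209987409579
```

Run:
```python
from w import *
f0=np.radians(2.0)-0.08-14*0.035; z=0.0722; f=f0
C=np.r_[CAP,0]+[0,0.0008,0]; P=C-0.038*u(f0)
for k in range(6):
    f-=0.03
    bot.servo_line(P-0.082*u(f)+[0,0,z],quat(f),v=0.02)
    s=bot.read_state(); tc,tp=taus(s,f,C,P); print("yaw %.3f"%f,"cap %.2f pin %.2f"%(tc,tp),s["contact_force"].round(1),s["moment"].round(2),"%.2f"%s["time"])
    if tp>0.65: break
import cv2
for n in("top","side"):
    d=bot.snapshot(n); np.savez(f"pics/{n}2.npz",**d)
    im=d["image"][:,:,::-1]; c=(im[140:245,150:290] if n=="top" else im[195:290,170:300])
    cv2.imwrite(f"pics/{n}2.png",cv2.resize(c,None,fx=5,fy=5,interpolation=cv2.INTER_CUBIC))
```

```text
yaw -0.565 cap 0.33 pin 0.29 [ 1.7 -2.1 -1.2] [-0.31 -0.31  0.22] 18.70
yaw -0.595 cap 0.36 pin 0.31 [ 2.1 -2.7 -1.5] [-0.43 -0.4   0.22] 18.98
yaw -0.625 cap 0.35 pin 0.31 [ 3.3 -3.2 -1.8] [-0.46 -0.47  0.25] 19.25
yaw -0.655 cap 0.30 pin 0.29 [ 3.8 -2.6 -1.9] [-0.54 -0.6   0.31] 19.52
yaw -0.685 cap 0.38 pin 0.35 [ 3.6 -2.9 -1.3] [-0.47 -0.65  0.35] 19.80
yaw -0.715 cap 0.43 pin 0.39 [ 3.4 -2.9 -1.7] [-0.56 -0.74  0.39] 20.07
```

View pics/top2.png

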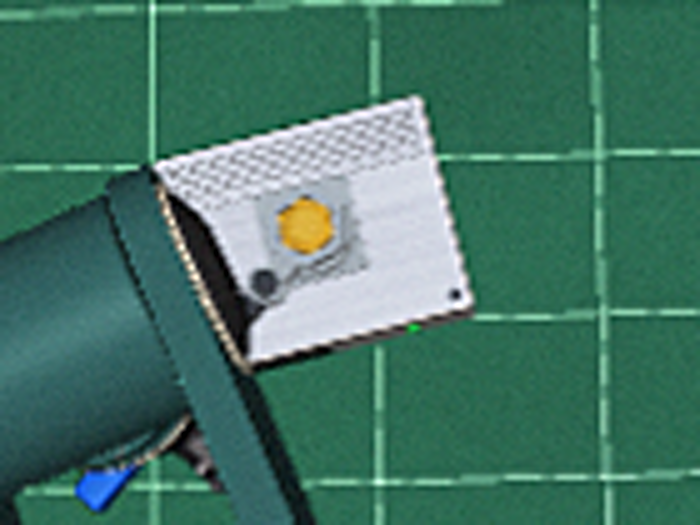

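View pics/side2.png

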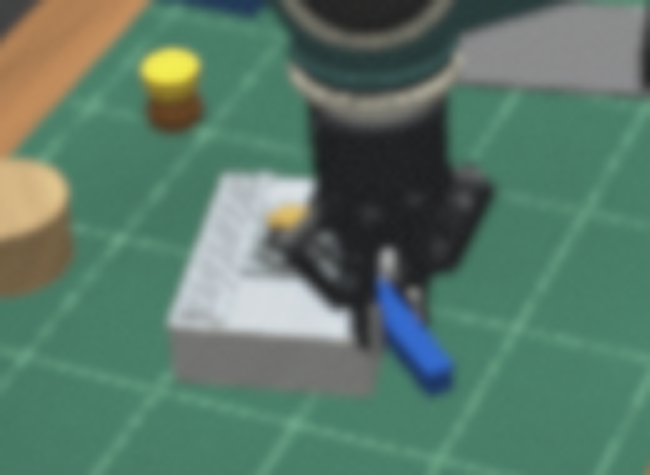

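Run:
```python
from meas import *; from w import CAP
yy,xx=np.mgrid[:420,:560]
def roi(x0,x1,y0,y1): return (xx>=x0)&(xx<x1)&(yy>=y0)&(yy<y1)
for fn in("top0","top2"):
    d=np.load(f"pics/{fn}.npz"); H,S,V=masks(d)
    for T in(110,130,150):
        m=roi(200,222,174,196)&(S>T)&(H>12)&(H<32)
        ys,xs=np.nonzero(m); P=onplane(d,np.c_[xs,ys],.073)[:,:2]; c=P.mean(0); q=(P-c)@[1,1j]
        a=np.degrees(np.angle((q**6).sum())/6); print(fn,T,c.round(4),"flat",(a+30)%60-60 if True else 0, m.sum())
# pin relative position
d0=np.load("pics/top0.npz"); 
for fn,c0,r in(("top0",(335,182),6),("top2",(202,196),6)):
    d=np.load(f"pics/{fn}.npz"); g=d["image"].astype(int).sum(2)/3
    cv2.imwrite(f"pics/pin_{fn}.png",cv2.resize(d["image"][c0[1]-14:c0[1]+15,c0[0]-14:c0[0]+25,::-1],None,fx=16,fy=16,interpolation=cv2.INTER_NEAREST))
    print(fn,bydepth(d,[c0]))
```

```text
top0 110 [0.5559 0.1556] flat -8.44871820514038 92
top0 130 [0.5559 0.1555] flat -11.152727175602273 90
top0 150 [0.5559 0.1556] flat -13.494255931298468 85
top2 110 [0.5562 0.1563] flat -27.896811836139335 86
top2 130 [0.5562 0.1563] flat -27.896811836139335 86
top2 150 [0.5563 0.1561] flat -21.05181105976518 84
top0 [[ 0.55738597 -0.17475242  0.05790326]]
top2 [[0.52402584 0.17677796 0.09211825]]
```

View pics/pin_top2.png

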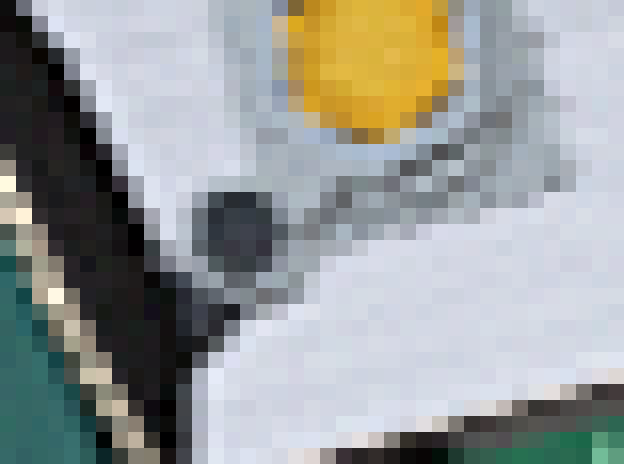

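View pics/pin_top0.png

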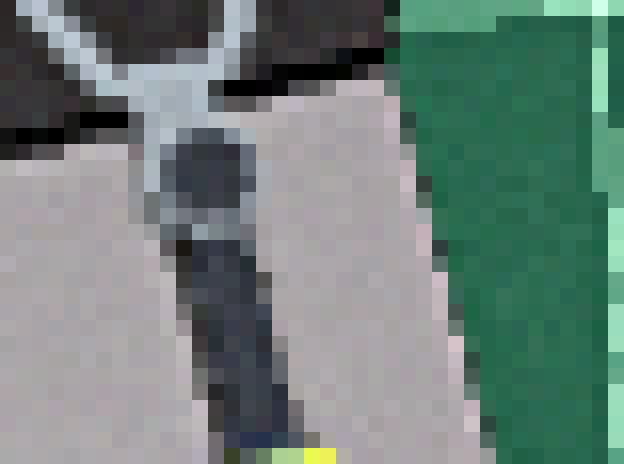

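Run:
```python
from meas import *
d=np.load("pics/top0.npz"); p=onplane(d,[[333.5,178.1]],0.057)[0,:2]; r=np.array([.604,-.164]); e=r-p; print(p,np.linalg.norm(e),np.degrees(np.arctan2(e[1],e[0])))
d=np.load("pics/top2.npz")
p=onplane(d,[[202.3,196.0]],0.088)[0,:2]
for cc in([.5562,.1562],[.5558,.1556]):
    e=np.array(cc)-p; print(p,np.linalg.norm(e),np.degrees(np.arctan2(e[1],e[0])), np.arctan2(e[1],e[0]))
# handle end tip of blue
H,S,V=masks(d); m=(H>100)&(H<125)&(S>120); yy,xx=np.mgrid[:420,:560]; m&=(xx>150)&(xx<215)&(yy>215)&(yy<250)
ys,xs=np.nonzero(m); print("blue",m.sum(),onplane(d,np.c_[xs,ys],.09)[:,:2].mean(0))
from w import *
f=-0.715; s=bot.read_state(); print("tcp",s["position"],"pin from tcp",s["position"]+.082*u(f))
print("tip expected",s["position"]-.065*u(f))
```

```text
[ 0.56823903 -0.17130063] 0.03649858169040619 11.538423142423918
[0.52460873 0.17653816] 0.03757191988455229 -32.773044862013684 -0.5719975387459495
[0.52460873 0.17653816] 0.0375672987383406 -33.872773095522426 -0.5911914172978181
blue 72 [0.42143531 0.25565083]
tcp [0.46116763 0.22924651 0.07219707] pin from tcp [0.52308528 0.17548588 0.07219707]
tip expected [0.41208657 0.27186164 0.07219707]
```

Run:
```python
from w import *
f0=np.radians(2.0)-0.08-14*0.035; z=0.0722; f=f0-0.18
C=np.r_[CAP,0]+[0,0.0008,0]; P=C-0.038*u(f0)
for k in range(3):
    f-=0.027
    bot.servo_line(P-0.082*u(f)+[0,0,z],quat(f),v=0.02)
    s=bot.read_state(); tc,tp=taus(s,f,C,P); print("yaw %.3f"%f,"cap %.2f pin %.2f"%(tc,tp),s["contact_force"].round(1),s["moment"].round(2),"%.2f"%s["time"])
    if tp>0.65: break
import cv2
d=bot.snapshot("top"); np.savez("pics/top3.npz",**d)
c0=(202,196); cv2.imwrite("pics/pin_top3.png",cv2.resize(d["image"][c0[1]-14:c0[1]+15,c0[0]-14:c0[0]+25,::-1],None,fx=16,fy=16,interpolation=cv2.INTER_NEAREST))
```

```text
yaw -0.742 cap 0.43 pin 0.39 [ 3.8 -3.7 -0.9] [-0.5  -0.64  0.37] 20.43
yaw -0.769 cap 0.35 pin 0.33 [ 4.6 -3.5 -0.3] [-0.57 -0.68  0.38] 20.69
yaw -0.796 cap 0.41 pin 0.38 [ 3.6 -3.2 -1.8] [-0.53 -0.68  0.4 ] 20.95
```

View pics/pin_top3.png

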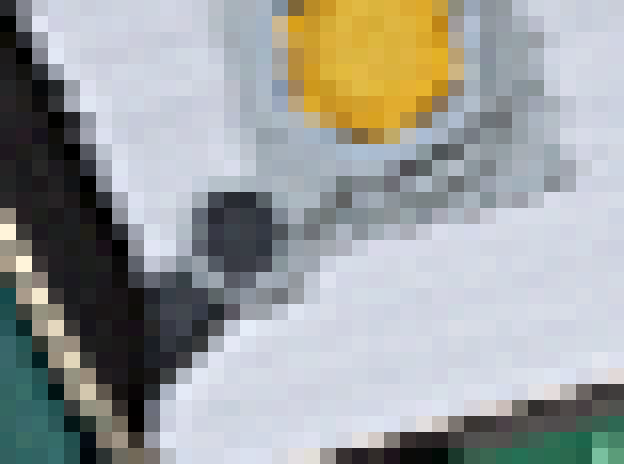

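Run:
```python
from w import *
f0=np.radians(2.0)-0.08-14*0.035; z=0.0722; f1=f0-0.18-0.081
C=np.r_[CAP,0]+[0,0.0008,0]; P=C-0.038*u(f0); g=P-0.082*u(f1)
for k in range(1,6):
    a=0.03*k
    r=R.from_euler('z',a).as_matrix()
    bot.servo_line(C+r@(g-C)+[0,0,z],quat(f1+a),v=0.03)
    s=bot.read_state(); tc,tp=taus(s,f1+a,C); print("back %.3f"%a,"cap %.2f pin %.2f"%(tc,tp),s["contact_force"].round(1),s["moment"].round(2),"%.2f"%s["time"])
    if tc<-0.08: break
```

```text
back 0.030 cap -0.07 pin 0.01 [ 5.7 -0.8 -2. ] [-0.22 -0.82  0.28] 21.27
back 0.060 cap 0.04 pin 0.11 [ 4.9 -0.6 -1.6] [-0.05 -0.76  0.34] 21.53
back 0.090 cap 0.04 pin 0.09 [ 3.5 -0.2 -1.1] [ 0.04 -0.54  0.26] 21.80
back 0.120 cap 0.10 pin 0.15 [ 0.9  1.  -0.7] [ 0.1  -0.27  0.26] 22.07
back 0.150 cap 0.13 pin 0.15 [-0.6  0.7 -0.4] [ 0.16 -0.01  0.16] 22.33
```

Run:
```python
from w import *
s=bot.read_state(); 
f0=np.radians(2.0)-0.08-14*0.035; f1=f0-0.18-0.081
C=np.r_[CAP,0]+[0,0.0008,0]; P=C-0.038*u(f0); g=P-0.082*u(f1)
g=C+R.from_euler('z',.15).as_matrix()@(g-C)
z=0.0722
while z<0.096:
    z+=0.003; bot.servo_line(g+[0,0,z],v=0.03)
    s=bot.read_state(); print("%.4f"%z,s["contact_force"].round(1),s["moment"].round(2),"%.2f"%s["time"])
    if abs(s["contact_force"][2]+2.5)>5: break
```

```text
0.0752 [ 1.   0.5 -2.8] [ 0.12 -0.11  0.09] 22.58
0.0782 [ 0.7  0.  -1.2] [ 0.09 -0.08  0.02] 22.83
0.0812 [-0.6  0.9 -2.6] [ 0.07 -0.04  0.03] 23.08
0.0842 [-0.1 -0.5 -1.6] [0.09 0.04 0.02] 23.33
0.0872 [ 0.9  0.  -2.8] [0.05 0.04 0.06] 23.58
0.0902 [ 1.1  0.7 -3.4] [-0.01  0.04 -0.04] 23.83
0.0932 [ 0.4  0.9 -2.3] [ 0.04  0.11 -0.05] 24.08
0.0962 [ 0.7  0.2 -3.3] [0.02 0.08 0.  ] 24.33
```

Run:
```python
from w import *; import cv2
s=bot.read_state(); p=s["position"].copy(); p[2]=0.17
bot.servo_line(p,v=0.15)
d=bot.snapshot("top"); np.savez("pics/top4.npz",**d)
cv2.imwrite("pics/top4.png",cv2.resize(d["image"][140:250,140:290,::-1],None,fx=5,fy=5,interpolation=cv2.INTER_CUBIC)); st()
```

```text
t25.02 p [0.4548 0.2197 0.1686] F [-0.76  0.18 -2.72] M [ 0.053  0.034 -0.004] gap 0.194
```

View pics/top4.png

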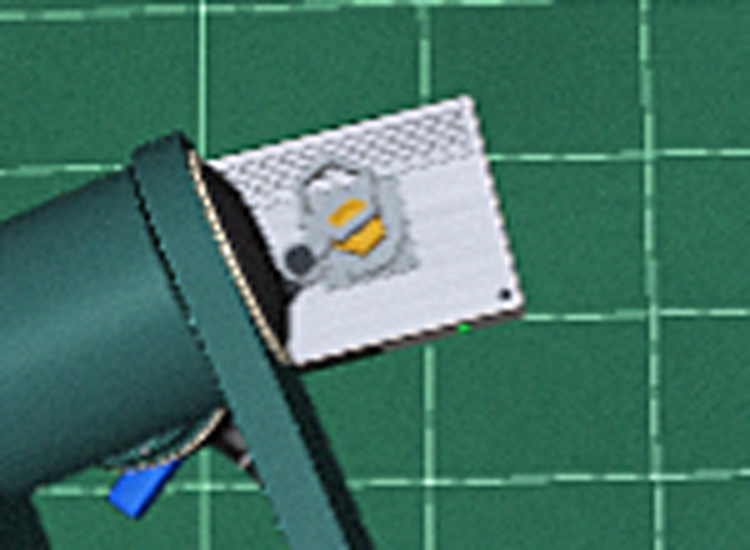

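Run:
```python
from w import *; import cv2
b=0.22; h=REST_YAW-b/2
g=np.r_[REST,0]-0.082*u(h)-0.038*u(h+b); q=quat(h); print(g,h)
bot.move_pose(g+[0,0,0.17],q); st("over")
bot.servo_line(g+[0,0,0.052],q,v=0.12); st("near")
d=bot.snapshot("top"); np.savez("pics/top5.npz",**d); cv2.imwrite("pics/top5.png",cv2.resize(d["image"][140:250,280:400,::-1],None,fx=5,fy=5,interpolation=cv2.INTER_CUBIC))
d=bot.snapshot("side"); np.savez("pics/side5.npz",**d); cv2.imwrite("pics/side5.png",cv2.resize(d["image"][160:230,220:340,::-1],None,fx=6,fy=6,interpolation=cv2.INTER_CUBIC))
```

```text
[ 0.48519823 -0.17298455  0.        ] 0.1029301687433082
over t26.49 p [ 0.4853 -0.1724  0.1697] F [-0.07  0.46 -1.38] M [-0.009  0.044 -0.05 ] gap 0.197
near t27.62 p [ 0.4856 -0.1731  0.0528] F [ 0.48 -0.24 -1.82] M [0.008 0.088 0.009] gap 0.198
```

View pics/top5.png

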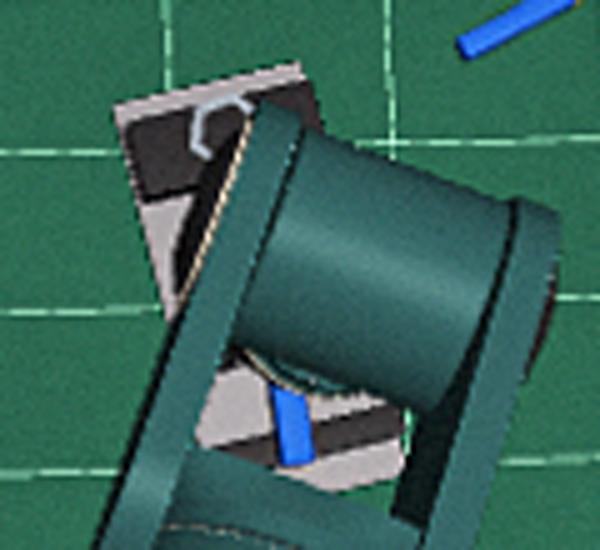

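View pics/side5.png

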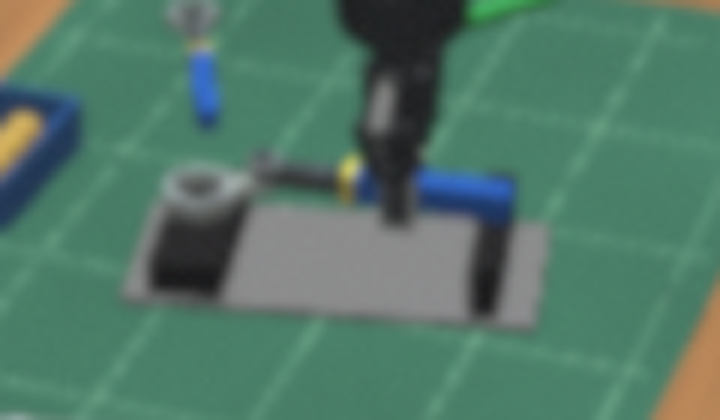

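The ring hangs over the middle of its bar (top crop about (220,125)), and the blue end is over the handle bar (about (295,440)). Now I'll lower it.

Run:
```python
from w import *; import cv2
b=0.22; h=REST_YAW-b/2
g=np.r_[REST,0]-0.082*u(h)-0.038*u(h+b); q=quat(h)
z=0.046; bot.servo_line(g+[0,0,z],q,v=0.03); st()
while z>0.0405:
    z-=0.001; bot.servo_line(g+[0,0,z],q,v=0.02); s=st("%.4f"%z)
    if s["contact_force"][2]>1.5: break
```

```text
t28.07 p [ 0.4851 -0.1729  0.0458] F [ 0.54  0.44 -2.27] M [-0.04   0.114 -0.022] gap 0.196
0.0450 t28.32 p [ 0.4852 -0.173   0.045 ] F [-0.69 -0.81 -2.16] M [0.025 0.082 0.004] gap 0.197
0.0440 t28.57 p [ 0.4851 -0.173   0.0439] F [ 0.13 -0.48 -2.13] M [0.001 0.103 0.03 ] gap 0.196
0.0430 t28.82 p [ 0.4851 -0.173   0.0429] F [ 0.04  0.71 -2.84] M [0.014 0.085 0.037] gap 0.195
0.0420 t29.07 p [ 0.4853 -0.1731  0.0423] F [-2.26  1.7   3.4 ] M [0.109 0.309 0.051] gap 0.195
```

Run:
```python
from w import *; import cv2
b=0.22; h=REST_YAW-b/2
g=np.r_[REST,0]-0.082*u(h)-0.038*u(h+b); q=quat(h)
bot.servo_line(g+[0,0,0.0424],q,v=0.02)
bot.release(); st("open")
bot.servo_line(g+[0,0,0.18],q,v=0.1); st("up")
bot.goto_joints([-1.249,0.116,1.442,0,1.584,-0.038]); st("home")
for n in("top","side"):
    d=bot.snapshot(n); np.savez(f"pics/{n}6.npz",**d); cv2.imwrite(f"pics/{n}6.png",d["image"][:,:,::-1])
d=np.load("pics/top6.npz"); cv2.imwrite("pics/crop6.png",cv2.resize(d["image"][145:250,165:365,::-1],(800,420),interpolation=cv2.INTER_CUBIC))
```

```text
open t30.00 p [ 0.4852 -0.173   0.0424] F [ 0.36 -0.36 -0.77] M [ 0.027  0.028 -0.035] gap 0.997
up t31.52 p [ 0.485  -0.1729  0.1793] F [0.66 0.39 0.  ] M [-0.024 -0.02   0.057] gap 1.001
home t33.42 p [ 0.2381 -0.6313  0.242 ] F [-0.34  0.03 -0.68] M [-0.041  0.026 -0.004] gap 0.998
```

View pics/crop6.png

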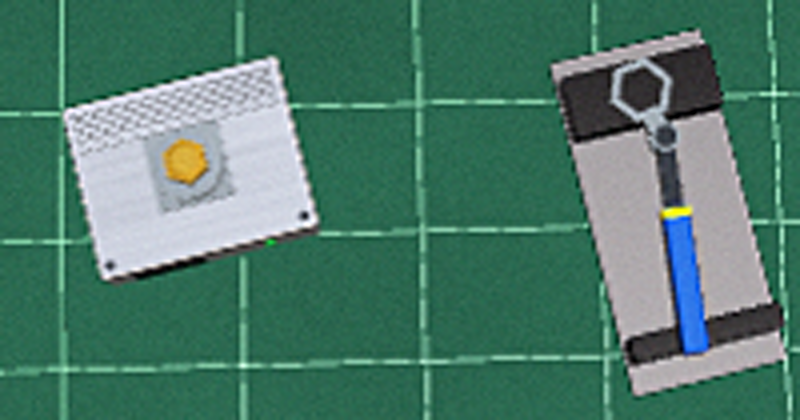

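View pics/side6.png

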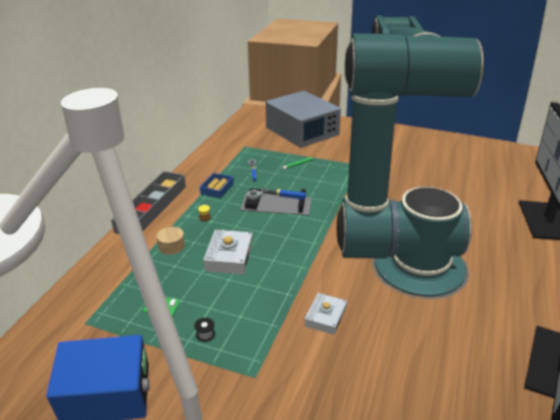

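Run:
```python
from meas import *
yy,xx=np.mgrid[:420,:560]
def roi(x0,x1,y0,y1): return (xx>=x0)&(xx<x1)&(yy>=y0)&(yy<y1)
d=np.load("pics/top6.npz"); H,S,V=masks(d)
m=roi(325,360,185,245)&(H>100)&(H<125)&(S>120)
ys,xs=np.nonzero(m); c,v,s=line(onplane(d,np.c_[xs,ys],0.06)[:,:2]); hy=np.arctan(v[1]/v[0]); print("sleeve",c,"yaw",hy)
m=(roi(314,342,154,178)&(V<95)&(S<90)).astype(np.uint8)
n,l,st,ce=cv2.connectedComponentsWithStats(m,connectivity=4)
for i in range(1,n): 
    if 60<st[i,4]<130: 
        r=onplane(d,[ce[i]],.042)[0,:2]; print("hole",ce[i],r,st[i]); 
        ys,xs=np.nonzero(l==i); P=onplane(d,np.c_[xs,ys],.042)[:,:2]; q=(P-P.mean(0))@[1,1j]; print("ring flat deg",np.degrees(np.angle((q**6).sum())/6)+30)
        pin=c+0.058*np.array([np.cos(hy),np.sin(hy)]); e=r-pin; print("head yaw",np.arctan2(e[1],e[0]),np.linalg.norm(e))
for T in(110,130,150):
    m=roi(200,222,174,196)&(S>T)&(H>12)&(H<32)
    ys,xs=np.nonzero(m); P=onplane(d,np.c_[xs,ys],.073)[:,:2]; q=(P-P.mean(0))@[1,1j]; print("cap flat",(np.degrees(np.angle((q**6).sum())/6)+30)%60-60,m.sum())
a=np.load("pics/top0.npz")["image"].astype(int); df=np.abs(a-d["image"]).max(2)>60
cv2.imwrite("pics/diff.png",(df*255).astype(np.uint8))
n,l,st,ce=cv2.connectedComponentsWithStats(df.astype(np.uint8))
print([(st[i].tolist()) for i in range(1,n) if st[i,4]>8])
```

```text
sleeve [ 0.46582629 -0.17375513] yaw 0.09475726254927425
hole [317.37373737 170.92929293] [ 0.59172209 -0.13023183] [314 161  13  17  99]
ring flat deg 27.429329975626533
head yaw 0.5090153843394254 0.07805092041942771
hole [324.70454545 166.86363636] [ 0.60247815 -0.15067535] [320 162  11  11  88]
ring flat deg 20.2382851450103
head yaw 0.2193458558862855 0.08084919498140947
cap flat -18.066783174290748 93
cap flat -18.378738174430794 90
cap flat -20.65860410068081 85
[[317, 159, 32, 75, 738]]
```

Run:
```python
from meas import *
o=[]
for f in("top0","top3","top6"):
    d=np.load(f"pics/{f}.npz"); o.append(cv2.resize(d["image"][174:196,200:222,::-1],(260,260),interpolation=cv2.INTER_NEAREST))
cv2.imwrite("pics/caps.png",np.hstack(o))
```

```text
(no output)
```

View pics/caps.png

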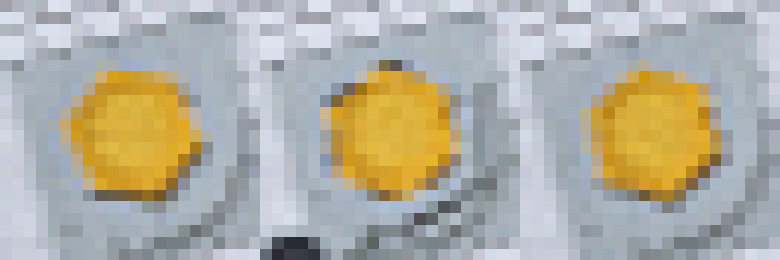

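Run:
```python
from meas import *
for f in("top0","top2","top3","top6"):
    d=np.load(f"pics/{f}.npz"); im=d["image"].astype(float)
    w0=(im[...,0]-im[...,2])  # R-B
    sub=w0[172:198,198:224]
    up=cv2.resize(sub,None,fx=8,fy=8,interpolation=cv2.INTER_CUBIC)
    out=[]
    for th in(40,60,80,100,120):
        m=(up>th); ys,xs=np.nonzero(m); uv=np.c_[(xs+.5)/8-.5+198,(ys+.5)/8-.5+172]
        P=onplane(d,uv,.073)[:,:2]; 
        q=(P-P.mean(0))@[1,1j]; mm=(q**6).sum(); amp=abs(mm)/ (abs(q)**6).sum()
        # contour-based harmonic
        out.append(((np.degrees(np.angle(mm)/6)+30)%60-60,amp,m.sum()/64))
    print(f,[tuple(np.round(o,2)) for o in out])
    # soft
    ys,xs=np.mgrid[172:198,198:224]; wt=np.clip((sub-25)/90,0,1).ravel()
    P=onplane(d,np.c_[xs.ravel(),ys.ravel()],.073)[:,:2]; c=(P*wt[:,None]).sum(0)/wt.sum(); q=(P-c)@[1,1j]; k=abs(q)<.019
    print("  soft",(np.degrees(np.angle((wt*q**6)[k].sum())/6)+30)%60-60, c)
o=[]
for f in("top0","top3","top6"):
    d=np.load(f"pics/{f}.npz"); o.append(cv2.resize(d["image"][174:196,200:222,::-1],(260,260),interpolation=cv2.INTER_LANCZOS4))
cv2.imwrite("pics/caps2.png",np.hstack(o))
```

```text
top0 [(np.float64(-8.73), np.float64(0.23), np.float64(99.31)), (np.float64(-8.66), np.float64(0.22), np.float64(94.44)), (np.float64(-8.92), np.float64(0.22), np.float64(89.81)), (np.float64(-8.88), np.float64(0.23), np.float64(85.34)), (np.float64(-8.74), np.float64(0.23), np.float64(80.75))]
  soft -8.55020211918346 [0.55610352 0.15573771]
top2 [(np.float64(-21.39), np.float64(0.18), np.float64(96.92)), (np.float64(-21.7), np.float64(0.18), np.float64(92.44)), (np.float64(-21.59), np.float64(0.18), np.float64(88.19)), (np.float64(-21.47), np.float64(0.19), np.float64(84.02)), (np.float64(-21.61), np.float64(0.19), np.float64(79.44))]
  soft -21.191270993670713 [0.55608448 0.15607528]
top3 [(np.float64(-21.12), np.float64(0.17), np.float64(97.08)), (np.float64(-21.23), np.float64(0.18), np.float64(92.47)), (np.float64(-21.29), np.float64(0.18), np.float64(88.22)), (np.float64(-21.36), np.float64(0.19), np.float64(84.02)), (np.float64(-21.43), np.float64(0.19), np.float64(79.52))]
  soft -20.940834248876023 [0.55609203 0.15607225]
top6 [(np.float64(-17.59), np.float64(0.21), np.float64(98.3)), (np.float64(-17.71), np.float64(0.21), np.float64(93.55)), (np.float64(-17.77), np.float64(0.22), np.float64(88.95)), (np.float64(-17.75), np.float64(0.22), np.float64(84.47)), (np.float64(-17.73), np.float64(0.22), np.float64(79.77))]
  soft -17.355350796847787 [0.55592555 0.15560669]
```

View pics/caps2.png

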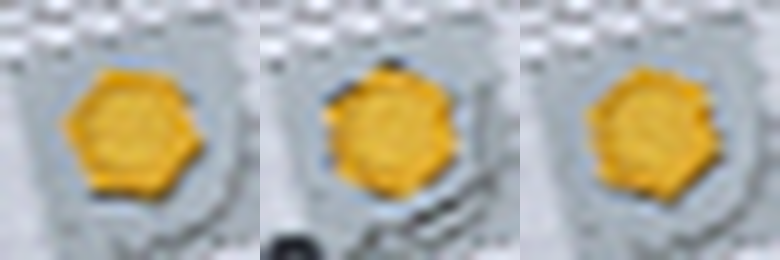

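Run:
```python
from meas import *
from scipy.ndimage import map_coordinates
d0=np.load("pics/top0.npz"); print("px shift cap top vs base",proj(d0,[[.556,.1556,.073],[.556,.1556,.06]]))
T=d0["camera_from_world"];print("cam",-T[:3,:3].T@T[:3,3])
th=np.arange(-180,180,10)
print("th   ",*["%5d"%t for t in th])
for f in("top0","top2","top3","top6"):
    d=np.load(f"pics/{f}.npz"); im=d["image"].astype(float); w=im[...,0]-im[...,2]
    rs=np.arange(.008,.020,.0001); out=[]
    for t in np.radians(th):
        P=np.c_[.5560+rs*np.cos(t),.1557+rs*np.sin(t),np.full(len(rs),.073)]
        uv=proj(d,P); v=map_coordinates(w,[uv[:,1],uv[:,0]],order=3); k=np.argmax(v<65); out.append(rs[k]*1000)
    out=np.array(out); print(f,*["%5.1f"%o for o in out])
    t=np.radians(th); 
    for nm,sel in(("all",np.ones(36,bool)),("upper",(abs(th)<=95)),("low",abs(th)>=85)):
        A=np.c_[np.ones(36),np.cos(t),np.sin(t),np.cos(6*t),np.sin(6*t)][sel]; x=np.linalg.lstsq(A,out[sel],rcond=None)[0]
        print("   ",nm,"flat %.1f amp %.2f"%((np.degrees(np.arctan2(x[4],x[3]))/6+30)%60-60,np.hypot(x[3],x[4])))
```

```text
px shift cap top vs base [[210.84219189 184.8127169 ]
 [211.4055035  185.61215441]]
cam [0.3356952  0.00759732 1.37493237]
th     -180  -170  -160  -150  -140  -130  -120  -110  -100   -90   -80   -70   -60   -50   -40   -30   -20   -10     0    10    20    30    40    50    60    70    80    90   100   110   120   130   140   150   160   170
top0  14.1  15.1  15.5  15.1  14.5  13.9  14.2  15.1  15.5  14.4  13.5  13.2  13.9  14.1  14.8  15.0  14.6  14.2  14.2  14.8  15.7  15.4  14.1  14.1  14.4  15.1  16.1  15.1  14.2  13.4  13.8  14.0  15.0  14.9  14.1  13.8
    all flat -8.8 amp 0.80
    upper flat -8.2 amp 0.75
    low flat -8.3 amp 0.75
top2  14.7  14.7  14.0  13.9  13.8  13.8  14.3  14.4  14.3  13.7  13.2  13.8  14.7  14.6  14.6  14.0  14.3  14.4  14.9  15.4  14.9  14.1  13.8  14.2  15.3  16.1  14.7  14.0  14.3  14.0  14.9  15.2  14.6  14.0  13.6  14.1
    all flat -21.7 amp 0.64
    upper flat -21.6 amp 0.75
    low flat -21.7 amp 0.52
top3  14.6  14.8  14.1  13.9  13.9  13.9  14.3  14.4  14.3  13.7  13.2  13.7  14.7  14.7  14.6  14.1  14.4  14.4  14.9  15.4  14.9  14.1  13.8  14.2  15.2  16.2  14.8  14.0  14.3  14.0  14.9  15.1  14.5  14.0  13.7  14.1
    all flat -21.4 amp 0.63
    upper flat -21.1 amp 0.75
    low flat -21.9 amp 0.48
top6  14.4  15.5  15.1  14.4  14.1  14.2  14.8  15.3  15.0  14.1  13.2  13.7  14.3  15.3  14.9  14.1  14.3  14.3  14.6  15.3  14.8  14.2  14.0  14.1  14.6  15.7  14.8  13.8  14.1  13.4  14.4  15.3  15.1  14.1  13.6  13.7
    all flat -17.7 amp 0.77
    upper flat -18.5 amp 0.72
    low flat -17.1 amp 0.78
```

Run:
```python
from meas import *
from scipy.ndimage import map_coordinates
th=np.arange(-180,180,2.)
for lo,hi in((-50,130),(-35,115),(-20,100),(-20,40),(40,100)):
  for f in("top0","top2","top3","top6"):
    d=np.load(f"pics/{f}.npz"); im=d["image"].astype(float); w=im[...,0]-im[...,2]
    rs=np.arange(.008,.020,.00005); res=[]
    sel=th[(th>=lo)&(th<hi)]
    for L in(50,65,80,100):
        out=[]
        for t in np.radians(sel):
            P=np.c_[.5560+rs*np.cos(t),.1557+rs*np.sin(t),np.full(len(rs),.073)]
            uv=proj(d,P); v=map_coordinates(w,[uv[:,1],uv[:,0]],order=3); out.append(rs[np.argmax(v<L)]*1000)
        out=np.array(out); z=np.sum(out*np.exp(6j*np.radians(sel))) if (hi-lo)%60==0 else None
        t=np.radians(sel); cols=[np.ones(len(t)),np.cos(6*t),np.sin(6*t)]
        if hi-lo>70: cols+=[np.cos(t),np.sin(t)]
        x=np.linalg.lstsq(np.c_[tuple(cols)],out,rcond=None)[0]
        res.append((np.degrees(np.arctan2(x[2],x[1]))/6+30)%60-60)
    print((lo,hi),f,np.round(res,1))
```

```text
(-50, 130) top0 [-7.7 -8.  -8.2 -8.6]
(-50, 130) top2 [-21.4 -21.6 -21.8 -22. ]
(-50, 130) top3 [-21.1 -21.3 -21.4 -21.6]
(-50, 130) top6 [-18.3 -18.7 -19.  -19.7]
(-35, 115) top0 [-8.7 -9.  -9.3 -9.8]
(-35, 115) top2 [-21.1 -21.3 -21.6 -21.9]
(-35, 115) top3 [-20.9 -21.1 -21.2 -21.5]
(-35, 115) top6 [-18.1 -18.6 -19.  -19.7]
(-20, 100) top0 [-8.9 -9.2 -9.4 -9.8]
(-20, 100) top2 [-21.5 -21.8 -22.2 -22.4]
(-20, 100) top3 [-21.5 -21.7 -21.9 -22.1]
(-20, 100) top6 [-18.9 -19.3 -19.5 -20. ]
(-20, 40) top0 [-6.3 -7.1 -7.9 -9.1]
(-20, 40) top2 [-21.1 -21.2 -21.4 -21.4]
(-20, 40) top3 [-21.4 -21.6 -21.7 -21.7]
(-20, 40) top6 [-18.8 -19.2 -19.5 -20.1]
(40, 100) top0 [-10.8 -10.7 -10.7 -10.3]
(40, 100) top2 [-21.2 -21.8 -22.5 -23.1]
(40, 100) top3 [-20.9 -21.3 -21.8 -22.3]
(40, 100) top6 [-19.1 -20.  -20.8 -21.9]
```

Run:
```python
from w import *
st(); bot.sign_off(); print("done")
```

```text
t33.52 p [ 0.2382 -0.6313  0.2421] F [ 0.22 -0.33  0.35] M [-0.034 -0.03  -0.028] gap 0.999
the job is handed in; nothing more can be done
done
```

I handed the job in at 33.5 s: the cap was turned to its stop, the wrench clicked over, and it is back on its rest. One check disagreed: I can't rule out that the cap slipped back a degree or two.

**What I did**
- I lowered the larger wrench onto the larger unit's cap. The ring rested on the cap's corners, dropped on after turning about 4° clockwise, and went down until its underside was at the shoulder's height.
- I turned clockwise until the torque rose at the stop, then bent the handle while the torque stayed level at about 0.3–0.4 N m. The pin and cap did not move in the pictures between two bend angles, so the cap was at its stop.
- I backed off 0.15 rad until the forces were near zero. The wrench lifted with only its own weight showing, and I laid it on the rest.

**Last checks**
- **Wrench:** it lies across both bars with its ring centre about 2 mm from the middle of its bar. It is bent about 0.26 rad, past the click at 0.1 and short of the end stop at 0.42.
- **Bench:** comparing pictures from before and after, only the wrench changed. The gripper is open and clear.

**What disagreed**
- **Cap angle:** the cap's flats measured about -21.5° while the ring was on and about -18° to -20° afterwards. Side faces and the ring's edge blur that measurement by a degree or two. I saw no sustained loosening torque while easing off, so I judged the cap not loosened and did not test it again by feel.
- **Click torque:** the level torque was a little below the 0.45 N m given for the joint.
- **Side force:** up to about 5 N sideways came on the connector while turning, because my measured cap centre was about 1 mm off. I corrected that by 0.8 mm for the last part of the turn, where 3–5 N remained.

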